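Heft the cheese cartons and hold up the full one

ROBOT

A 7-joint arm with a two-finger parallel gripper is mounted at the origin on the work surface. World frame = base frame: x ahead of the robot, y to its left, z up, the work surface at z = 0. Lengths are in m, angles in degrees, forces in N, time in s.
With the tool pointing down it reaches from about 0.425 to 0.875 m from the base axis. Payload 4.7 kg.
Tool frame: the origin (TCP) lies at the very end of the fingers, on their centre line; the grasp point (between the pads) lies 19 mm behind it; z points along the fingers, x is the direction in which the jaws open and shut, and the axes are right-handed (so a half turn about z gives the same grasp; the last joint's range is limited). The gripper opens to 87 mm and grips with 3 to 60 N. Pads are 19 mm wide; open, the fingers measure 117 mm over their backs; the gripper's body (75 mm by 190 mm) begins 51 mm behind the grasp point.
Start: joints at [76.037, 18.392, -4.016, 83.108, 1.295, 78.541, -3.26], TCP at [0.166, -0.629, 0.223] pointing down, gripper open.
Joint ranges: [-163.93, 163.93], [-17.29, 119.83], [-79.2, 71.16], [3.27, 140.29], [-89.18, 269.18], [5.43, 117.66], [-154.24, 154.24]. Speed limits (degrees/s): [147.25, 147.25, 180, 180, 180, 180, 180].

INTERFACE

Orientations are given as [roll, pitch, yaw] about the fixed x, y, z axes, in that order (R = Rz(yaw) Ry(pitch) Rx(roll)).
In Python, from cell import sensors, vision, env gives the robot as it stands.
- The arm moves only by the shell command python3 -m inch 'ROWS' [OPENING] [FORCE]. ROWS is a JSON object of lists of equal length, an entry for each row: "dp": the shift along the tool's x, y, z in m, a list of three; "turn": the turn about the tool's z in degrees. A call has 1 to 8 rows; each row shifts and turns the commanded pose from where the row before left it, along the tool's axes as they then stand; what a row does not reach is not made up. A row lasts 1/8 s, in which the tool goes at most 62.5 mm and 10.7 degrees, less where a joint would pass 70% of its speed; a pose out of reach is approached as far as the arm can. A call is refused whole if a number of a shift passes 0.0625 or a number of a turn 10.7, either way. A call with a gripper value outside its range is refused whole. OPENING is the closure, from -1 (fully open) to 1 (shut), set as the call begins (- or left out, the last holds). The fingers move at their own pace and stop on an object; FORCE is the grip in N (left out, the last holds). Time passes only in rows, so rows that do not move let the fingers close. It gives the time, the measured TCP pose, the force and the opening at its end, in the units of the state.
- sensors.get_obs(): the state, without advancing time (a new reading comes with each control period).
- vision.read_camera(name): name is "scene" or "top"; returns the picture (400x640x3 uint8, blue, green, red); there is no depth.
- vision.get_calibration(name): a dict with "K" (3x3 intrinsics, pixels), "k1" (the pictures are not rectified: a ray, as slopes to the right and down, at radius r is drawn at 1 + k1 r^2 times it, then the intrinsics apply), "pose" (4x4, takes a point from camera to world coordinates). Camera axes: x right, y down, z forward; pixel columns grow to the right and rows downward; lengths in m; the calibration is good to about 2 mm. A picture is of the moment at which its call begins. get_calibration takes no time and is no camera call.
- env.sign_off(): hands the job in, once; it reports no verdict.
The state is a dict: "time_s": time; "qpos": joint angles; "joint_velocities": joint speeds; "effort": joint torques, N m; "tool_pos": TCP position; "tool_rot": TCP orientation; "force": force on the tool from outside, world axes, zero at the start; "wrist_torque": the same for the moment, N m; "grip_width": finger opening in m.
Only numpy, scipy, OpenCV 4.12 (cv2) and the standard library are available. Lean on these libraries where they do the work, as an engineer would, in place of code of your own. Each camera call takes 0.05 s, during which the arm holds its last target.

TASK

Three closed cheese cartons on the wooden board look alike, but only one holds a whole block and is clearly heavier: feel by lifting which it is, and stand every light one you tried back on the board, upright. Finish while holding the heavy carton in the gripper, level and still, over the board, at least 10 cm above it and touching nothing else; do not put it down or let go. Keep all cartons upright throughout and leave everything else on the counter where it is.

Things in the scene. Friction and masses are not known exactly. Their poses are not given: they have to be found in the camera images.
- carton_a_mid (a point): One of three look-alike closed rigid cardboard cartons with a white paper band, standing on the board: 150 long (its x), 60 wide (y), 62 high (z, up). This point is its centre, 31 above its underside. Empty it weighs 90 g; hidden in it lies a whole block (380 to 500 g) or a thin slice (90 to 130 g) with 2 mm of play. Just one of the three, any of them, has the whole block.
- carton_b_mid (a point): One of three look-alike closed rigid cardboard cartons with a white paper band, standing on the board: 150 long (its x), 60 wide (y), 62 high (z, up). This point is its centre, 31 above its underside. Empty it weighs 90 g; hidden in it lies a whole block (380 to 500 g) or a thin slice (90 to 130 g) with 2 mm of play. Just one of the three, any of them, has the whole block.
- carton_c_mid (a point): One of three look-alike closed rigid cardboard cartons with a white paper band, standing on the board: 150 long (its x), 60 wide (y), 62 high (z, up). This point is its centre, 31 above its underside. Empty it weighs 90 g; hidden in it lies a whole block (380 to 500 g) or a thin slice (90 to 130 g) with 2 mm of play. Just one of the three, any of them, has the whole block.
- board: Fixed wooden board lying on the counter, 250 (x) by 600 (y) by 18 thick; origin at the centre of its underside, on the counter. The cartons stand on it in a row along its y, their long sides along its x, at least 120 free between them.
- clip1: Loose steel price-card stand with a blank white card, 30 across its foot, 66 high, standing on the board behind the gap between two cartons; origin at the centre of its foot. Leave alone.
- clip2: Loose steel price-card stand with a blank white card, 30 across its foot, 66 high, standing on the board behind the gap between two cartons; origin at the centre of its foot. Leave alone.
- bottle: Loose clear bottle with a red cap, 64 across, 200 high, standing on the counter beyond the board; origin at the centre of its foot. Leave alone.
- jar_lid: Loose blue round lid, 60 across, 14 high, on the counter beside one end of the board; origin at the centre of its underside. Leave alone.
- wedge: Loose piece of yellow cheese, 80 (x) by 60 (y) by 34 high, on the counter beyond the board; origin at the centre of its underside. Leave alone.
- pen: Loose black marker pen, 130 long (x), 10 thick, on the counter beside one end of the board; origin at its centre, on the counter. Leave alone.
Things that resemble listed ones, but are neither listed nor needed, are in the scene too. What is shaped like the part that bears carton_b_mid but turquoise is not meant.

How it is judged (in metres and radians):
At the end, for the whole second after the job is handed in: The carton with the whole block is gripped, underside over 80 mm above the board, centre within 300 mm of the board's (plan), level to 0.12 rad, under 30 mm/s and 0.2 rad/s, touching nothing else; the other two stand upright (0.1 rad), still and untouched on the board (((height (world z) of carton_a_mid above 0.13 m and horizontal distance between carton_a_mid and board below 0.3 m and angle between carton_a_mid's own z axis and vertical below 0.12 rad and linear speed of each of carton_a, carton_b, carton_c below 0.03 m/s and angular speed of carton_a below 0.2 rad/s and contact force between carton_a and the fingers above 2 N and contact force between carton_a_c0 and anything else above 2.5 N and contact force between carton_a and board below 0.1 N and contact force between carton_a and bottle below 0.1 N and height (world z) of carton_b_mid between 0.044 and 0.056 m and angle between each of carton_b_mid, carton_c_mid's own z axis and vertical below 0.1 rad and contact force between carton_a and carton_b below 0.1 N and contact force between each of carton_b, carton_c and the fingers below 0.1 N and height (world z) of carton_c_mid between 0.044 and 0.056 m and contact force between carton_a and carton_c below 0.1 N) or (height (world z) of carton_b_mid above 0.13 m and horizontal distance between carton_b_mid and board below 0.3 m and angle between carton_b_mid's own z axis and vertical below 0.12 rad and linear speed of each of carton_b, carton_a, carton_c below 0.03 m/s and angular speed of carton_b below 0.2 rad/s and contact force between carton_b and the fingers above 2 N and contact force between carton_b_c0 and anything else above 2.5 N and contact force between carton_b and board below 0.1 N and contact force between carton_b and bottle below 0.1 N and height (world z) of carton_a_mid between 0.044 and 0.056 m and angle between each of carton_a_mid, carton_c_mid's own z axis and vertical below 0.1 rad and contact force between carton_b and carton_a below 0.1 N and contact force between each of carton_a, carton_c and the fingers below 0.1 N and height (world z) of carton_c_mid between 0.044 and 0.056 m and contact force between carton_b and carton_c below 0.1 N) or (height (world z) of carton_c_mid above 0.13 m and horizontal distance between carton_c_mid and board below 0.3 m and angle between carton_c_mid's own z axis and vertical below 0.12 rad and linear speed of each of carton_c, carton_a, carton_b below 0.03 m/s and angular speed of carton_c below 0.2 rad/s and contact force between carton_c and the fingers above 2 N and contact force between carton_c_c0 and anything else above 2.5 N and contact force between carton_c and board below 0.1 N and contact force between carton_c and bottle below 0.1 N and height (world z) of carton_a_mid between 0.044 and 0.056 m and angle between each of carton_a_mid, carton_b_mid's own z axis and vertical below 0.1 rad and contact force between carton_c and carton_a below 0.1 N and contact force between each of carton_a, carton_b and the fingers below 0.1 N and height (world z) of carton_b_mid between 0.044 and 0.056 m and contact force between carton_c and carton_b below 0.1 N))); the arm keeps its last pose, push and grip.
It fails at once if a carton is tipped by more than 0.5 rad (angle between any of carton_a_mid, carton_b_mid, carton_c_mid's own z axis and vertical above 0.5 rad).
It fails at once if another thing on the counter is moved by more than 40 mm (distance of any of clip1, clip2, bottle, jar_lid, wedge, pen from where it was at the start of the episode above 0.04 m).
It also fails if it takes over 64 s, if anything falls off the work surface, if the arm or the gripper's body presses on something with over 40 N, if the wrist force passes 120 N, or if a joint passes its speed limit or range.

## Working session

There is one attempt and no reset: what is moved stays moved. The work goes in short steps, Python scripts to look and compute and a shell command to move; the robot and the scene stay as the last step left them, time stands still between calls to the robot, and variables do not carry over. Pictures are saved under pics/ and viewed, and the job is handed in when it is done.

```bash
mkdir -p pics; ls; python3 - <<'E'
from cell import sensors, vision, env
import cv2
for n in("scene","top"):
    cv2.imwrite(f"pics/{n}0.png",vision.read_camera(n)); c=vision.get_calibration(n); print(n,c)
o=sensors.get_obs(); print({k:o[k] for k in("time_s","tool_pos","tool_rot","force","grip_width")})
E
```

```text
pics
scene {'K': array([[463.97673555,   0.        , 318.0393542 ],
       [  0.        , 463.97673555, 201.4944575 ],
       [  0.        ,   0.        ,   1.        ]]), 'k1': 0.04348114706908929, 'pose': array([[ 0.29871659,  0.5843646 , -0.75451071,  1.44949297],
       [ 0.95422487, -0.19526792,  0.22655098, -0.23862163],
       [-0.01494336, -0.78764742, -0.615945  ,  0.74771264],
       [ 0.        ,  0.        ,  0.        ,  1.        ]])}
top {'K': array([[441.45356603,   0.        , 313.18210815],
       [  0.        , 441.45356603, 204.35002253],
       [  0.        ,   0.        ,   1.        ]]), 'k1': 0.02304273541265112, 'pose': array([[ 0.01942694, -0.99396725,  0.10794305,  0.46657641],
       [-0.99980176, -0.01978429, -0.00224043,  0.01883274],
       [ 0.00436249, -0.10787813, -0.99415455,  1.21399722],
       [ 0.        ,  0.        ,  0.        ,  1.        ]])}
{'time_s': 0.1, 'tool_pos': array([ 0.16554362, -0.62805535,  0.22156308]), 'tool_rot': array([ 1.79994936e+02,  9.96581212e-02, -7.52272472e+01]), 'force': array([-0.62257649, -0.23167821, -0.20048024]), 'grip_width': 0.08710838743575437}
```

View pics/scene0.png

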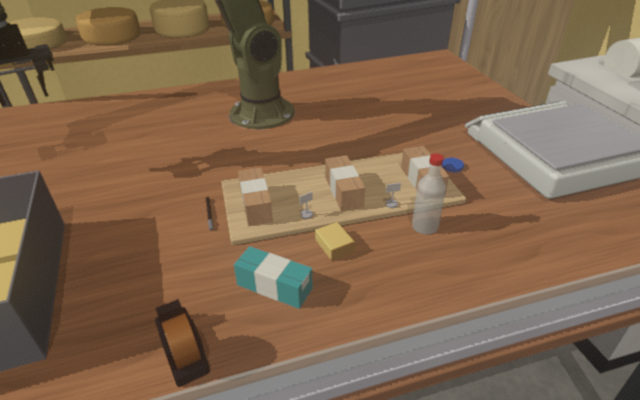

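View pics/top0.png

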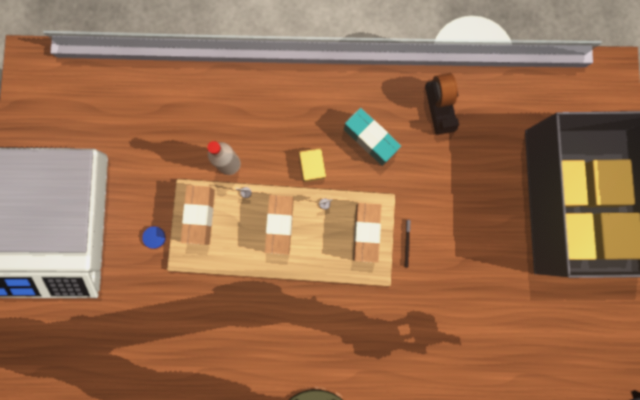

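The top view shows three brown cartons with white bands at about (197,214), (279,223) and (367,231). The clips are at (245,192) and (324,204), the bottle at (220,155), and the turquoise decoy sits off the board. Next I'll measure the bands.

```bash
cat > h.py <<'E'
import numpy as np, cv2
from cell import sensors, vision, env
def ray(name,uv):
    c=vision.get_calibration(name);K=c["K"];P=c["pose"]
    # drawn = r*(1+k1 r^2): same as cv2 radial model
    s=cv2.undistortPoints(np.array([[uv]],float),K,np.array([c["k1"],0,0,0,0]))[0,0]
    d=P[:3,:3]@np.array([s[0],s[1],1.]); return P[:3,3],d
def plane(name,uv,z):
    o,d=ray(name,uv); return o+d*(z-o[2])/d[2]
E
python3 - <<'E'
from h import *
im=cv2.imread("pics/top0.png")
hsv=cv2.cvtColor(im,cv2.COLOR_BGR2HSV)
m=cv2.inRange(hsv,(0,0,165),(180,60,255)); m[:185]=0;m[290:]=0;m[:,:170]=0;m[:,400:]=0
cs,_=cv2.findContours(m,cv2.RETR_EXTERNAL,cv2.CHAIN_APPROX_NONE)
for c in cs:
    if cv2.contourArea(c)<150: continue
    r=cv2.minAreaRect(c); b=cv2.boxPoints(r)
    W=np.array([plane("top",p,.08)[:2] for p in b])
    e=[W[1]-W[0],W[2]-W[1]]
    print("band",r,"centre",W.mean(0).round(4),"sides",[ (np.linalg.norm(v).round(4),np.degrees(np.arctan2(v[1],v[0])).round(1)) for v in e])
x=cv2.resize(im[165:295,150:420],None,fx=2.9,fy=2.9,interpolation=cv2.INTER_CUBIC); cv2.imwrite("pics/top0z.png",x)
for n in [(180,180),(395,195),(390,285),(168,271)]: print("board",n,plane("top",n,.018).round(4))
E
```

```text
band ((367.5355529785156, 232.00254821777344), (24.295244216918945, 19.4504451751709), 4.085616588592529) centre [ 0.5212 -0.1246] sides [(np.float64(0.0499), np.float64(-3.6)), (np.float64(0.0624), np.float64(-93.0))]
band ((278.5022277832031, 223.9668426513672), (24.678550720214844, 19.423547744750977), 3.814074993133545) centre [0.5373 0.1044] sides [(np.float64(0.0499), np.float64(-2.0)), (np.float64(0.0636), np.float64(-92.7))]
band ((196.84010314941406, 214.2385711669922), (28.641313552856445, 19.30794906616211), 4.085616588592529) centre [0.5582 0.3148] sides [(np.float64(0.0497), np.float64(-1.1)), (np.float64(0.0736), np.float64(-93.0))]
board (180, 180) [0.6561 0.3812 0.018 ]
board (395, 195) [ 0.6266 -0.2068  0.018 ]
board (390, 285) [ 0.3839 -0.1932  0.018 ]
board (168, 271) [0.4098 0.4002 0.018 ]
```

View pics/top0z.png

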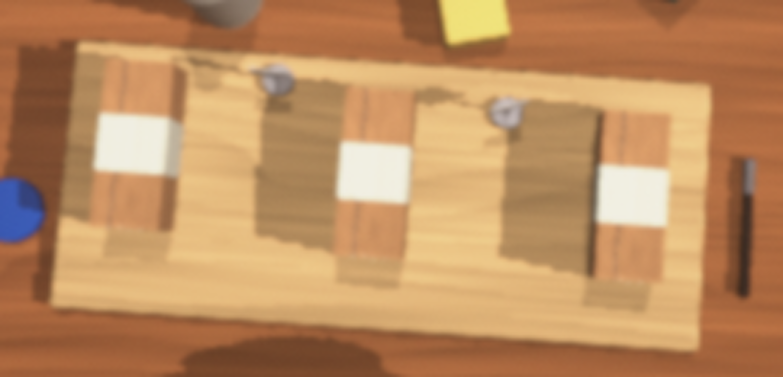

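```bash
cat >> h.py <<'E'
from scipy.spatial.transform import Rotation as Ro
def obs(n=1):
    o=sensors.get_obs(); return o
def go(t,yaw=None):
    o=obs();R=Ro.from_euler("xyz",o["tool_rot"],degrees=True).as_matrix()
    print("t",round(o["time_s"],2),"pos",o["tool_pos"].round(4),"rot",o["tool_rot"].round(2),"F",o["force"].round(2),"w",round(o["grip_width"],4))
    print("dp",(R.T@(np.array(t)-o["tool_pos"])).round(4))
    if yaw is not None: print("turn",round(-((yaw-o["tool_rot"][2]+180)%360-180),2))
E
python3 -m inch '{"dp":[[0,0,0],[0,0,0],[0,0,0]],"turn":[8.9,8.9,0]}' -1 
python3 -c "
from h import *
go([.521,-.125,.2],-93)"
```

```text
time_s: 0.48
tool_pos: [0.1656, -0.6283, 0.222]
tool_rot: [180.0, 0.0, -92.9]
force: [0.1, 0.5, -0.3]
grip_width: 0.0868
t 0.47 pos [ 0.1656 -0.6283  0.222 ] rot [ 1.7997e+02  5.0000e-02 -9.2930e+01] F [ 0.09  0.47 -0.28] w 0.0868
dp [-0.5208 -0.3292  0.0223]
turn 0.07
```

```bash

python3 -m inch '{"dp":[[-0.037,-0.0235,0.001],[-0.037,-0.0235,0.001],[-0.037,-0.0235,0.001],[-0.037,-0.0235,0.001],[-0.037,-0.0235,0.001],[-0.037,-0.0235,0.001],[-0.037,-0.0235,0.001]],"turn":[0,0,0,0,0,0,0]}'
python3 -m inch '{"dp":[[-0.037,-0.0235,0.001],[-0.037,-0.0235,0.001],[-0.037,-0.0235,0.001],[-0.037,-0.0235,0.001],[-0.037,-0.0235,0.001],[-0.037,-0.0235,0.001],[-0.037,-0.0235,0.001],[0,0,0]],"turn":[0,0,0,0,0,0,0,0]}'
python3 -c "
from h import *
go([.521,-.125,.036],-93)
for n in ('scene','top'): cv2.imwrite('pics/%s1.png'%n,vision.read_camera(n))"
```

```text
time_s: 1.35
tool_pos: [0.3443, -0.3772, 0.2155]
tool_rot: [180.0, -0.0, -92.8]
force: [1.0, -0.5, 0.1]
grip_width: 0.0869
time_s: 2.35
tool_pos: [0.5231, -0.1241, 0.2084]
tool_rot: [-180.0, 0.1, -92.4]
force: [-0.8, 0.6, -0.6]
grip_width: 0.0868
t 2.35 pos [ 0.5231 -0.1241  0.2084] rot [-1.7997e+02  1.2000e-01 -9.2440e+01] F [-0.79  0.59 -0.64] w 0.0868
dp [0.0013 0.0022 0.1724]
turn 0.56
```

View pics/scene1.png

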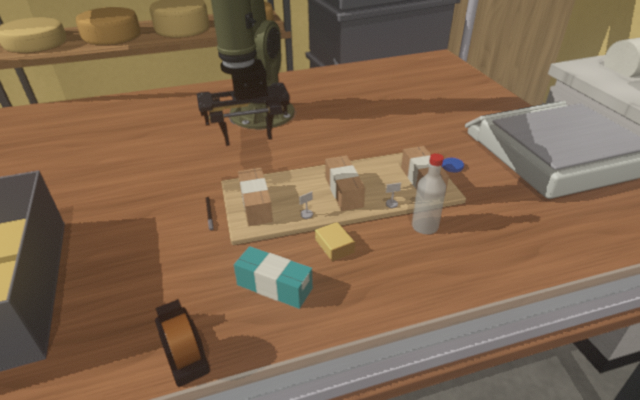

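```bash
cat >> h.py <<'E'
def proj(name,p):
    c=vision.get_calibration(name);T=np.linalg.inv(c["pose"])
    r,_=cv2.Rodrigues(T[:3,:3]); return cv2.projectPoints(np.array([p],float),r,T[:3,3],c["K"],np.array([c["k1"],0,0,0,0]))[0][0,0]
E
python3 -c "
from h import *
print(proj('scene',[.523,-.124,.208]),proj('scene',[.5212,-.1246,.08]),proj('scene',[.5373,.105,.08]),proj('scene',[.5582,.321,.08]))"
```

```text
[248.01380268 140.53666343] [253.32472418 185.65257287] [343.81307512 172.23351121] [424.76858797 161.45483899]
```

View pics/top1.png

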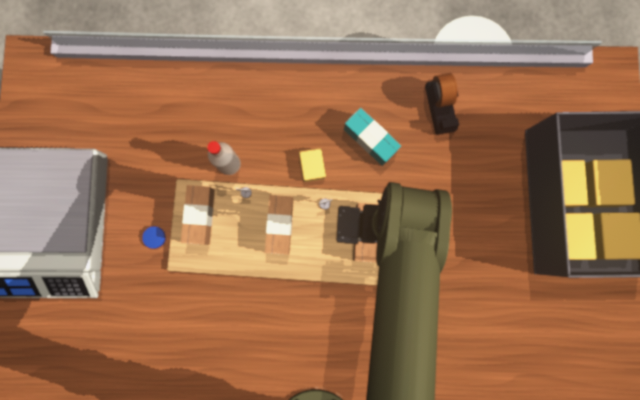

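The projections match in both views: the bands land at (253,186), (344,172) and (425,161), and the fingertips straddle (248,140). I'll descend on the first carton.

```bash

python3 -m inch '{"dp":[[0.001,0.001,0.03],[0,0.001,0.03],[0,0,0.03],[0,0,0.03],[0,0,0.025],[0,0,0.015],[0,0,0.01],[0,0,0]],"turn":[0.5,0,0,0,0,0,0,0]}'
python3 -m inch '{"dp":[[0,0,0],[0,0,0],[0,0,0],[0,0,0]],"turn":[0,0,0,0]}' 1 20
python3 -c "
from h import *
go([.521,-.125,.036],-93)"
```

```text
time_s: 3.45
tool_pos: [0.5193, -0.1299, 0.0383]
tool_rot: [180.0, -0.0, -93.5]
force: [1.0, 1.0, 0.0]
grip_width: 0.087
time_s: 3.95
tool_pos: [0.5201, -0.1289, 0.0391]
tool_rot: [-179.9, 0.0, -93.5]
force: [-0.3, 1.9, 2.9]
grip_width: 0.0599
t 3.95 pos [ 0.5201 -0.1289  0.0391] rot [-1.7995e+02  2.0000e-02 -9.3500e+01] F [-0.32  1.94  2.88] w 0.0599
dp [-0.004  -0.0007  0.0031]
turn -0.5
```

```bash

python3 -m inch '{"dp":[[0,0,-0.005],[0,0,-0.01],[0,0,-0.01],[0,0,-0.01],[0,0,-0.005],[0,0,0],[0,0,0],[0,0,0]],"turn":[0,0,0,0,0,0,0,0]}'
for i in 1 2 3; do python3 -m inch '{"dp":[[0,0,0]],"turn":[0]}'; done
python3 -c "
from h import *
go([.521,-.125,.036],-93)
o=obs();print(o['wrist_torque'])
cv2.imwrite('pics/scene2.png',vision.read_camera('scene'))"
```

```text
time_s: 4.95
tool_pos: [0.5192, -0.1294, 0.0781]
tool_rot: [180.0, 0.0, -93.5]
force: [0.1, 0.6, -2.4]
grip_width: 0.0598
time_s: 5.08
tool_pos: [0.5194, -0.1295, 0.0782]
tool_rot: [180.0, 0.0, -93.5]
force: [0.3, 0.7, -2.1]
grip_width: 0.0599
time_s: 5.2
tool_pos: [0.5195, -0.1295, 0.0784]
tool_rot: [180.0, 0.0, -93.5]
force: [0.1, -0.9, -3.0]
grip_width: 0.0598
time_s: 5.32
tool_pos: [0.5195, -0.1295, 0.0785]
tool_rot: [180.0, 0.0, -93.5]
force: [-0.2, -1.0, -2.1]
grip_width: 0.06
t 5.33 pos [ 0.5195 -0.1295  0.0785] rot [179.99   0.   -93.53] F [-0.22 -1.02 -2.11] w 0.06
dp [-0.0046 -0.0012  0.0425]
turn -0.53
[-0.02238747 -0.02955701 -0.02204739]
```

View pics/scene2.png

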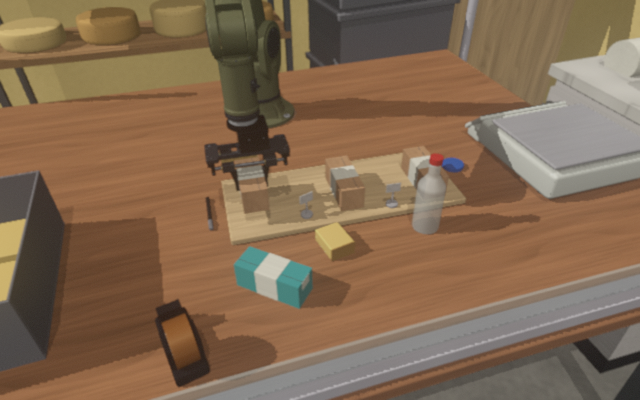

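About 2.3 N, so this one is light. I'll lower it back until the force shows contact.

```bash

python3 -m inch '{"dp":[[0,0,0.01],[0,0,0.01],[0,0,0.01],[0,0,0.006],[0,0,0.001],[0,0,0]],"turn":[0,0,0,0,0,0]}'
python3 -m inch '{"dp":[[0,0,0.001],[0,0,0]],"turn":[0,0]}'
python3 -m inch '{"dp":[[0,0,0.001],[0,0,0]],"turn":[0,0]}'
```

```text
time_s: 6.12
tool_pos: [0.5197, -0.1296, 0.0416]
tool_rot: [-180.0, -0.0, -93.5]
force: [-0.6, -0.4, -2.3]
grip_width: 0.0595
time_s: 6.38
tool_pos: [0.5197, -0.1296, 0.0407]
tool_rot: [-180.0, -0.0, -93.5]
force: [0.4, 0.8, -1.9]
grip_width: 0.0601
time_s: 6.62
tool_pos: [0.5195, -0.1295, 0.0395]
tool_rot: [180.0, -0.0, -93.5]
force: [-0.3, -0.4, -2.3]
grip_width: 0.0599
```

```bash

python3 -m inch '{"dp":[[0,0,0.001],[0,0,0]],"turn":[0,0]}'
python3 -m inch '{"dp":[[0,0,0.0005],[0,0,0]],"turn":[0,0]}'
```

```text
time_s: 6.88
tool_pos: [0.5196, -0.1296, 0.0391]
tool_rot: [-180.0, -0.0, -93.5]
force: [-2.5, 0.1, 4.2]
grip_width: 0.0598
time_s: 7.12
tool_pos: [0.5197, -0.1296, 0.0391]
tool_rot: [180.0, -0.0, -93.5]
force: [-4.4, 0.4, 7.4]
grip_width: 0.0599
```

```bash

python3 -m inch '{"dp":[[0,0,0],[0,0,0],[0,0,0],[0,0,0]],"turn":[0,0,0,0]}' -1
python3 -m inch '{"dp":[[0,0,-0.01],[0,0,-0.02],[0,0,-0.03],[0,0,-0.03],[0,0,-0.03],[0,0,-0.02],[0,0,0],[0,0,0]],"turn":[0,0,0,0,0,0,0,0]}'
python3 -c "
from h import *
go([.537,.105,.18],-93)"
```

```text
time_s: 7.62
tool_pos: [0.5196, -0.1295, 0.0379]
tool_rot: [-180.0, -0.0, -93.5]
force: [-0.3, 0.7, 0.5]
grip_width: 0.0857
time_s: 8.62
tool_pos: [0.519, -0.1295, 0.1774]
tool_rot: [179.9, 0.0, -93.5]
force: [-0.7, -0.3, -0.6]
grip_width: 0.0871
t 8.62 pos [ 0.519  -0.1295  0.1774] rot [179.94   0.   -93.53] F [-0.67 -0.34 -0.65] w 0.0871
dp [-0.2351 -0.0035 -0.0026]
turn -0.53
```

```bash

python3 -m inch '{"dp":[[-0.03,0,0],[-0.04,-0.001,0],[-0.04,-0.001,0],[-0.04,-0.001,0],[-0.04,-0.001,0],[-0.03,0,0],[-0.015,0,0],[0,0,0]],"turn":[-0.5,0,0,0,0,0,0,0]}'
python3 -c "
from h import *
go([.537,.105,.038],-93)
cv2.imwrite('pics/scene3.png',vision.read_camera('scene'))"
```

```text
time_s: 9.62
tool_pos: [0.5358, 0.1054, 0.1773]
tool_rot: [179.9, -0.0, -92.9]
force: [-0.2, -0.2, 0.7]
grip_width: 0.0871
t 9.62 pos [0.5358 0.1054 0.1773] rot [ 1.7992e+02 -1.0000e-02 -9.2930e+01] F [-0.18 -0.17  0.74] w 0.0871
dp [ 0.0003 -0.0014  0.1393]
turn 0.07
```

View pics/scene3.png

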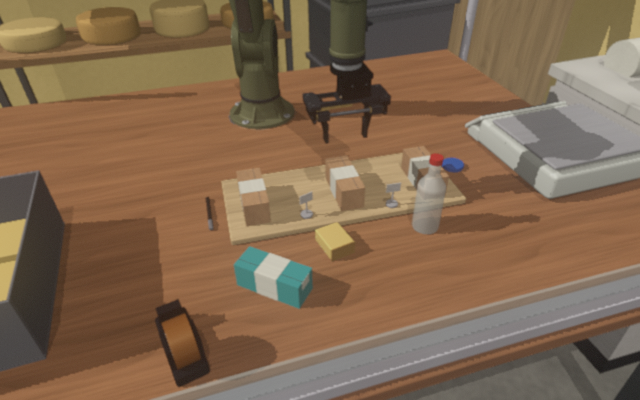

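The first carton, at (253,195), stands upright on the board again, and the gripper is over the middle one at (345,183).

```bash

python3 -m inch '{"dp":[[0,-0.001,0.02],[0,0,0.03],[0,0,0.03],[0,0,0.025],[0,0,0.015],[0,0,0.01],[0,0,0.009],[0,0,0]],"turn":[0,0,0,0,0,0,0,0]}'
python3 -m inch '{"dp":[[0,0,0],[0,0,0],[0,0,0],[0,0,0],[0,0,0]],"turn":[0,0,0,0,0]}' 1 25
python3 -m inch '{"dp":[[0,0,-0.005],[0,0,-0.01],[0,0,-0.01],[0,0,-0.01],[0,0,-0.005],[0,0,0],[0,0,0],[0,0,0]],"turn":[0,0,0,0,0,0,0,0]}'
for i in 1 2 3; do python3 -m inch '{"dp":[[0,0,0]],"turn":[0]}'|grep force; done
```

```text
time_s: 10.68
tool_pos: [0.5371, 0.1048, 0.0387]
tool_rot: [180.0, -0.0, -93.0]
force: [0.4, 0.4, 0.1]
grip_width: 0.0867
time_s: 11.3
tool_pos: [0.5374, 0.1049, 0.0393]
tool_rot: [-180.0, -0.0, -93.0]
force: [0.5, -0.5, 2.8]
grip_width: 0.0599
time_s: 12.3
tool_pos: [0.5369, 0.1048, 0.0786]
tool_rot: [180.0, -0.0, -93.0]
force: [-0.2, 0.4, -4.2]
grip_width: 0.0598
force: [0.5, -0.6, -5.2]
force: [0.6, -0.7, -6.2]
force: [-0.2, 0.4, -5.3]
```

About 5.3 N against 2.3 N, so this is the heavy one. I'll raise it and check.

```bash

python3 -m inch '{"dp":[[0,0,-0.005],[0,0,-0.015],[0,0,-0.02],[0,0,-0.02],[0,0,-0.02],[0,0,-0.015],[0,0,-0.005],[0,0,0]],"turn":[0,0,0,0,0,0,0,0]}' 1 30
python3 -m inch '{"dp":[[0,0,0],[0,0,0],[0,0,0],[0,0,0],[0,0,0],[0,0,0]],"turn":[0,0,0,0,0,0]}'
python3 -c "
from h import *
go([.537,.105,.038],-93)
for n in ('scene','top'): cv2.imwrite('pics/%s4.png'%n,vision.read_camera(n))
o=obs();print(o['joint_velocities'],o['force'])"
```

```text
time_s: 13.68
tool_pos: [0.5372, 0.1048, 0.1792]
tool_rot: [-180.0, -0.0, -93.0]
force: [0.2, -0.3, -4.3]
grip_width: 0.0598
time_s: 14.42
tool_pos: [0.5372, 0.1049, 0.179]
tool_rot: [-180.0, -0.0, -93.0]
force: [-0.3, -0.4, -5.2]
grip_width: 0.06
t 14.43 pos [0.5372 0.1049 0.179 ] rot [-1.800e+02 -1.000e-02 -9.302e+01] F [-0.29 -0.36 -5.23] w 0.06
dp [-1.00e-04  3.00e-04  1.41e-01]
turn -0.02
[ 0.03309232 -0.03144413  0.06485465 -0.03434111 -0.06399139  0.05330292
  0.0086868 ] [ 0.17110723 -0.70630568 -4.98165057]
```

View pics/scene4.png

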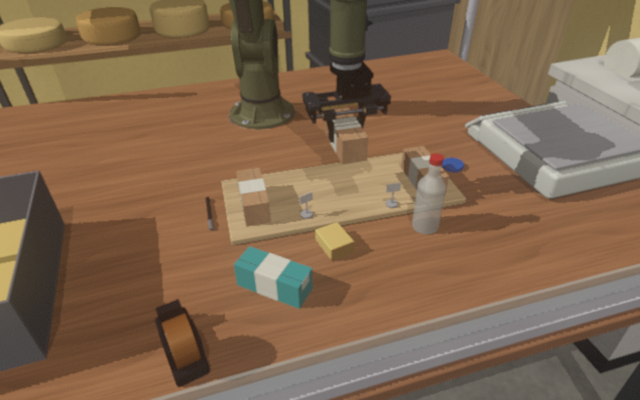

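View pics/top4.png

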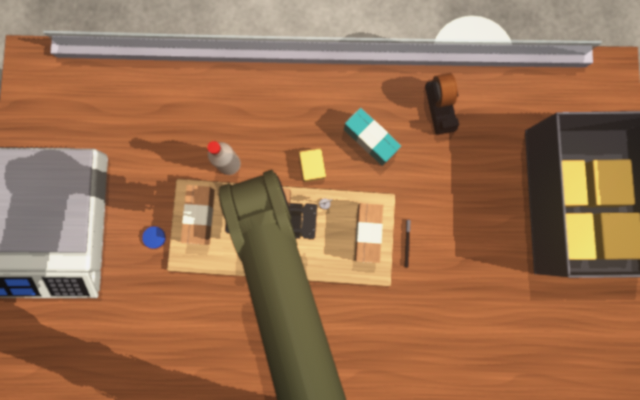

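The scene view shows the carton level in the gripper at (348,138), clear of everything. The other two stand at (253,195) and (418,168), and the clips, bottle, lid, wedge and pen haven't moved.

```bash
python3 -c "
from cell import env
print(env.sign_off())"
```

```text
the job is handed in; nothing more can be done
None
```

The heavy carton is the middle one. I handed the job in at about 14.5 s of the 64 s, with that carton held over the board.

- **Weighing:** The carton at the pen end pulled about 2.3 N when lifted, so it is light. I lowered it until the force showed contact with the board, let go, and it stood upright. The middle carton pulled about 5.2 N, which fits a whole block. I did not lift or touch the third carton.
- **Last checks:** The held carton is level (tool within 0.1° of vertical) and steady at 30 N grip. Its underside is about 14 cm above the board, and it touches nothing else in either picture. The other two cartons stand upright, and the loose things look to be where they were.
- **Small disagreements:** The tool settled about 4 mm off in y when I gripped the first carton, so that carton went back slightly shifted. The wrist force readings also wandered by up to about 1 N. Neither affects the result.

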